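# Gauge the ball, then hold its dish up turned a quarter

## Robot

A 7-joint arm with a two-finger parallel gripper is mounted at the origin on a cart in front of the work surface, level with it; the furniture and walls round the work are solid. World frame = base frame: x ahead of the robot, y to its left, z up, the work surface at z = 0. Lengths are in mm, angles in rad, forces in N, time in s.
With the tool pointing down it reaches from about 400 to 900 mm from the base axis. Payload 5.5 kg.
Tool frame: the origin (TCP) lies midway between the tips of the shut fingers; the grasp point (between the pads) lies behind it (manip.grasp_offset is the z of the grasp point in the tool frame, in mm); z points along the fingers, y is the line along which they close (so a half turn about z gives the same grasp; the last joint's range is limited). The gripper opens to 92 mm and grips with 3 to 60 N. Pads are 19 mm wide; open, the fingers measure 130 mm over their backs; the gripper's body (75 mm by 190 mm) begins 47 mm behind the grasp point.
Start: joints at [-1.026, 0.501, -0.427, 1.55, 0.221, 1.138, -0.21], TCP at [180.717, 624.373, 226.729] pointing down, gripper open.
Joint ranges: [-2.88, 2.88], [-0.31, 2.03], [-1.54, 1.56], [0.2, 2.42], [-1.41, 4.55], [0.19, 2.02], [-2.57, 2.57]. Speed limits (rad/s): [2.57, 2.57, 3.14, 3.14, 3.14, 3.14, 3.14].

## Interface

Orientations are given as a rotation vector (axis times angle).
In Python, from bench import manip gives the robot as it stands.
- The arm moves only by the tool step_arm, never from a script. Its argument "deltas" is a list of rows, each a list of 6 numbers: the shift along the world's x, y, z in mm, then the turn, a rotation vector about the world's x, y, z in rad. A call has 1 to 10 rows; each row shifts and turns the commanded pose from where the row before left it; what a row does not reach is not made up. A row lasts 1/10 s, in which the tool goes at most 50 mm and 8.59 degrees, less where a joint would pass 70% of its speed; a pose out of reach is approached as far as the arm can. A call is refused whole if a number of a shift passes 50 or a number of a turn 0.15, either way. A call with a gripper value outside its range is refused whole. "hand" is the opening in per cent of the stroke, from 0 (shut) to 100 (fully open), set as the call begins (left out, the last holds). The fingers move at their own pace and stop on an object; "newtons" is the grip in N (left out, the last holds). Time passes only in rows, so rows that do not move let the fingers close. It gives the time, the measured TCP pose, the force, the opening and the grip force at its end, in the units of the state.
- manip.sense(): the state, without advancing time (a new reading comes with each control period).
- manip.get_image(name): name is "scene" or "side" or "wrist"; returns a dict with "img" (400x640x3 uint8, blue, green, red), "z_map" (400x640 float32, mm along the optical axis (not along the pixel's ray), 0 where there is no reading), "fx", "fy", "cx", "cy" (pixels), "camera_from_world" (4x4, takes a point from world to camera coordinates). Camera axes: x right, y down, z forward; pixel columns grow to the right and rows downward; lengths in mm; the calibration is good to about 2 mm. The wrist camera is an equidistant fisheye: a pixel r from the principal point sees the ray r / f radians off the axis. A picture is of the moment at which its call begins.
- manip.close_job(): hands the job in; it is judged then, once.
Trained networks look in the newest picture that a camera, given by its name, has taken for a name from the list of things; names that differ only in an ending like _2 or _b are one class to them, and where a whole thing is asked for, a point or a joint stands for the part that bears it (a point fixed in the world has none). Each returns a list of dicts, best first, with "score" (0 to 1); they miss things now and then, are a little off and sometimes report something else, mostly with a low value. They report only what shows in the picture. A call takes as long as a camera call.
- manip.find_in(label, camera): "point" ([x, y, z] in mm, in world coordinates, good to about 4 mm: the middle of the surface that is visible of it).
- manip.silhouettes(label, camera): "pixels" (400x640 bool, what is visible of it).
The state is a dict: "t": time; "q": joint angles; "dq": joint speeds; "joint_torque": joint torques, N m; "tool_pos": TCP position; "tool_rot": TCP orientation; "force": force on the tool from outside, world axes, zero at the start; "wrist_torque": the same for the moment, N m; "finger_gap": opening from 0.0 (shut) to 1.0 (fully open); "grasp_force": force on a finger pad.
Only numpy, scipy, OpenCV 4.12 (cv2) and the standard library are available. Lean on these libraries where they do the work, as an engineer would, in place of code of your own. Each camera call takes 0.05 s, during which the arm holds its last target. There are 200 camera calls.

## Task

Press the red cap of the sprung ball gauge gently down until its foot rests on top of the steel ball, hold it there about a second for the reading, and let it spring back. Then take the black dish by its yellow grip, draw it out from under the gauge and lift it at least 10 cm above the bench, and turn it level through a quarter turn (either way) from how it stood, with the ball staying loose in its middle. Finish while still holding the dish up, level and still; touch the ball only with the gauge, and leave the other things on the bench alone.

Things in the scene. Friction and masses are not known exactly. Their poses are not given: they have to be found in the camera images.
- gauge: Fixed ball gauge. Origin at the centre of its base's underside, right below the slide; z up. Dark base plate 10 mm thick, x -57 to 97, y -50 to 50 mm. Column (top z 130 mm) at x = +80 mm; its arm carries a grey head (34 x 34 mm, z 85 to 125 mm) over x = y = 0. The dish stands below the head, handle towards -x, the open side. White scale on the head's +y face
- slide (a joint): Travel of the gauge's sprung slide in m: 0 at rest (up), grows as its cap is pressed straight down, stop at 0.024. Spring 1.6 N at rest plus 0.1 N per mm; it rises by itself when let go. The foot meets the top of the ball at about 0.014 and then cannot go on
- cap_top (a point): Centre of the top face of the slide's red cap, 32 mm across, 10 mm thick; 162 mm above the bench at rest. It moves with the slide
- foot (a point): Centre of the underside of the slide's flat round steel foot, 14 mm across, 49 mm above the bench at rest. It moves with the slide. A dish lifted straight up from its place would run the ball into the foot: there is a gap of 14 mm, so draw it out sideways first
- dish: Loose shallow round black dish, 100 mm across, rim 16 mm high, about 90 g. Origin at the centre of its underside, z up; it stands on the gauge plate, 10 mm above the bench. Inside it slopes down to the middle: 6 degrees within 20 mm of the middle, 16 degrees outside. A neck (12 mm wide) runs out along its -x axis to an upright yellow grip
- dish_centre (a point): Lowest point of the dish's hollow, in its middle, 5 mm above the dish's underside. Axes as dish
- dish_grip (a point): Centre of the yellow grip block, 105 mm from the dish's middle along the dish's -x and 24 mm above its underside. The block is 44 mm long (along the dish's x), 12 mm thick (y: close the fingers along it) and 36 mm high, from 6 to 42 mm above the dish's underside
- ball_center (a point): Centre of the loose steel ball, 20 mm across, 33 g, resting in the middle of the dish
- marker_pen: Bystander: marker pen with a blue cap, 133 mm long, lying on the bench; leave it
- micrometer: Bystander: micrometer, 101 mm long, lying on the bench; leave it
- gauge_block: Bystander: steel gauge block 30 x 30 x 9 mm, lying on the bench; leave it

How it is judged:
By the outcome, as a careful person would: the job done as asked, in the order asked, and still so for the second after the job is handed in, while the arm keeps its last pose, push and grip.
It also fails if it takes over 64 s, if anything falls off the work surface, if the arm or the gripper's body presses on something with over 40 N, if the wrist force passes 120 N, or if a joint passes its speed limit or range.

## Working session

There is one attempt and no reset: what is moved stays moved. The work goes in short steps, Python scripts to look and compute and a tool call to move; the robot and the scene stay as the last step left them, time stands still between calls to the robot, and variables do not carry over. Pictures are saved under pics/ and viewed, at most 10 in all, crops included, and the job is handed in when it is done.

Besides the shell and the picture viewer there is one more tool, called after ">>>" by a JSON object that holds its "op" and its "data". step_arm: Moves the arm, as the interface text tells. Its arguments: {"type":"object","properties":{"deltas":{"type":"array"},"hand":{"type":"number"},"newtons":{"type":"number"}},"required":["deltas"]}

```bash
mkdir -p pics
cat > h.py <<'E'
from bench import manip
import numpy as np, cv2
def world(d,mask):
    v,u=np.nonzero(mask&(d["z_map"]>0)); z=d["z_map"][v,u]
    P=np.c_[(u-d["cx"])/d["fx"]*z,(v-d["cy"])/d["fy"]*z,z,np.ones(len(z))]
    return (np.linalg.inv(d["camera_from_world"])@P.T).T[:,:3]
E
python3 - <<'E'
from h import *
s=manip.sense(); print({k:np.round(v,3).tolist() for k,v in s.items()}, manip.grasp_offset)
im=[]
for c in ("scene","side"):
    d=manip.get_image(c); im.append(d["img"])
    print(c,np.round(np.linalg.inv(d["camera_from_world"])[:3,3]))
    for l in ("cap_top","dish_grip","ball_center","dish","gauge","marker_pen","micrometer","gauge_block"):
        r=manip.find_in(l,c)[:2]; print(l,[(np.round(x["point"]).tolist(),round(x["score"],2)) for x in r])
for n,i in zip("ab",im): cv2.imwrite(f"pics/{n}.png",i)
E
```

```text
{'t': 0.0, 'q': [-1.026, 0.502, -0.427, 1.551, 0.221, 1.138, -0.21], 'dq': [0.001, -0.001, 0.001, -0.0, -0.001, 0.001, 0.001], 'joint_torque': [0.0, -56.66, -5.816, -27.911, -0.069, 0.031, 0.0], 'tool_pos': [180.599, 623.674, 225.665], 'tool_rot': [-0.441, -3.11, 0.003], 'force': [0.236, 0.612, 0.674], 'wrist_torque': [0.011, -0.006, -0.044], 'grasp_force': 0.0, 'finger_gap': 1.003} -18.8
scene [  44. 1011.  667.]
cap_top []
dish_grip []
ball_center []
dish []
gauge [([444.0, 179.0, 41.0], 0.6)]
marker_pen []
micrometer [([499.0, 556.0, 9.0], 0.75)]
gauge_block []
side [  -5. -292. 1391.]
cap_top [([452.0, 84.0, 157.0], 0.49)]
dish_grip [([449.0, 67.0, 24.0], 0.82), ([440.0, -236.0, 11.0], 0.33)]
ball_center []
dish [([452.0, 72.0, 21.0], 0.89)]
gauge [([438.0, 124.0, 54.0], 0.94)]
marker_pen []
micrometer []
gauge_block [([546.0, -227.0, 8.0], 0.5)]
```

View pics/a.png

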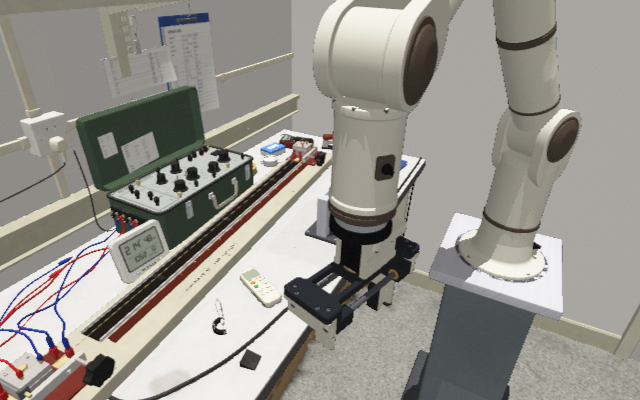

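View pics/b.png

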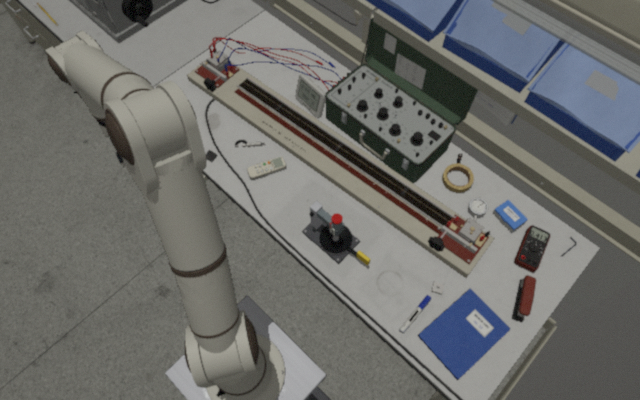

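The side view shows the gauge at about (333,230). Its red cap is at (337,220) and the yellow grip at (361,258), so the handle points right and down, away from the column. The scene view is blocked by the arm. Next I measure by colour and depth.

Run:
```python
from h import *
d=manip.get_image("side"); h=cv2.cvtColor(d["img"],cv2.COLOR_BGR2HSV).astype(int)
roi=np.zeros(h.shape[:2],bool); roi[195:275,295:380]=1
sat=(h[...,1]>130)&(h[...,2]>70)&roi
for n,m in (("red",sat&((h[...,0]<8)|(h[...,0]>172))),("yel",sat&(h[...,0]>18)&(h[...,0]<35))):
    P=world(d,m); top=P[P[:,2]>np.percentile(P[:,2],95)-6]
    print(n,len(P),np.round(np.median(P,0),1),"top",len(top),np.round(top.mean(0),1),np.round(top.min(0)),np.round(top.max(0)))
    if n=="yel":
        r=cv2.minAreaRect(top[:,:2].astype(np.float32)); print(r, np.round(cv2.boxPoints(r)))
    else: print(cv2.minEnclosingCircle(top[:,:2].astype(np.float32)))
P=world(d,roi); q=P[(P[:,2]>4)&(P[:,2]<13)]; r=cv2.minAreaRect(q[:,:2].astype(np.float32)); print("plate",r)
q=P[(P[:,2]>127)&(P[:,2]<140)]; print("col top",np.round(q.mean(0)),len(q))
cv2.imwrite("pics/c.png",cv2.resize(d["img"][190:280,285:395],None,fx=6,fy=6,interpolation=cv2.INTER_CUBIC))
```

```text
red 87 [449.7  89.2 162.2] top 69 [449.9  88.5 163.1] [436.  74. 160.] [464. 104. 168.]
((449.46405029296875, 88.55207824707031), 15.059443473815918)
yel 85 [452.9 -16.4  48.6] top 32 [455.2 -15.2  53.8] [450. -33.  51.] [461.   4.  59.]
((455.0674133300781, -14.138656616210938), (10.06021499633789, 37.605812072753906), 2.736757278442383) [[449.   4.]
 [451. -33.]
 [461. -33.]
 [459.   5.]]
plate ((472.3330078125, 104.12366485595703), (266.689208984375, 263.6297912597656), 43.81584930419922)
col top [449. 155. 130.] 86
```

View pics/c.png

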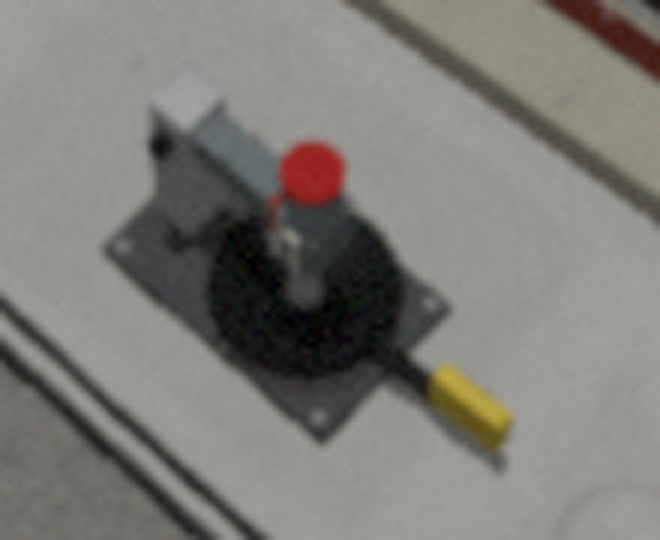

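The enlarged view shows the cap at (312,172) and the ball under the foot at (305,290). The grip lies along the handle at (470,405). In world coordinates the cap is at about (450, 88, 162) and the grip at (455, -15), so the handle points along -y. The column is at y≈155. The spacings of 104 and 67 mm (the column's top is only partly visible) agree with the given geometry. I move above the cap with the fingers shut.

>>> {"op": "step_arm", "data": {"deltas": [[20,-27,0,0,0,-0.0625],[20,-27,0,0,0,-0.0625],[20,-27,0,0,0,-0.0625],[20,-27,0,0,0,-0.0625],[20,-27,0,0,0,-0.0625],[20,-27,0,0,0,-0.0625],[20,-27,0,0,0,-0.0625],[20,-27,0,0,0,-0.0625],[20,-27,0,0,0,-0.0625],[20,-27,0,0,0,-0.0625]], "hand": 0, "newtons": 20}}

```text
t: 1.95
tool_pos: [381.5, 353.3, 227.0]
tool_rot: [1.379, 2.822, 0.001]
force: [-0.5, 0.9, 0.1]
finger_gap: 0.181
grasp_force: 0.0
```

>>> {"op": "step_arm", "data": {"deltas": [[7,-27,0,0,0,-0.0625],[7,-27,0,0,0,-0.0625],[7,-27,0,0,0,-0.0625],[7,-27,0,0,0,-0.0625],[7,-27,0,0,0,-0.0625],[7,-27,0,0,0,-0.0625],[7,-27,0,0,0,-0.0625],[7,-27,0,0,0,-0.0625],[7,-27,0,0,0,-0.0625],[7,-24,0,0,0,-0.0625]]}}

```text
t: 2.95
tool_pos: [451.0, 86.0, 227.0]
tool_rot: [2.181, 2.26, 0.001]
force: [0.4, 0.8, 0.5]
finger_gap: 0.001
grasp_force: 0.0
```

>>> {"op": "step_arm", "data": {"deltas": [[0,0,0,0,0,0],[0,0,0,0,0,0],[0,0,0,0,0,0]]}}

```text
t: 3.25
tool_pos: [450.6, 88.4, 226.7]
tool_rot: [-2.175, -2.266, -0.001]
force: [0.0, 0.9, 0.2]
finger_gap: 0.004
grasp_force: 0.0
```

Run:
```python
from h import *
for c in ("scene","side"):
    d=manip.get_image(c)
    for l in ("cap_top","dish_grip","ball_center","foot","dish","marker_pen","micrometer","gauge_block"):
        r=manip.find_in(l,c)[:1]; print(c,l,[(np.round(x["point"]).tolist(),round(x["score"],2)) for x in r])
    h=cv2.cvtColor(d["img"],cv2.COLOR_BGR2HSV).astype(int); sat=(h[...,1]>130)&(h[...,2]>60)
    v,u=np.indices(sat.shape); 
    for n,m in (("red",sat&((h[...,0]<8)|(h[...,0]>172))),("yel",sat&(h[...,0]>18)&(h[...,0]<35))):
        P=world(d,m); P=P[(abs(P[:,0]-450)<45)&(P[:,1]>-60)&(P[:,1]<120)]
        if len(P)<5: print(n,"none"); continue
        top=P[P[:,2]>np.percentile(P[:,2],95)-6]
        print(n,len(top),np.round(top.mean(0),1),cv2.minAreaRect(top[:,:2].astype(np.float32)))
    cv2.imwrite(f"pics/d_{c}.png",d["img"])
```

```text
scene cap_top []
scene dish_grip [([439.0, 64.0, 22.0], 0.58)]
scene ball_center []
scene foot [([450.0, 90.0, 160.0], 0.58)]
scene dish [([449.0, 90.0, 158.0], 0.3)]
scene marker_pen [([439.0, -220.0, 14.0], 0.66)]
scene micrometer [([502.0, 556.0, 7.0], 0.81)]
scene gauge_block []
red 47 [448.7  92.6 164.8] ((449.4019470214844, 91.43342590332031), (24.416400909423828, 27.14468765258789), 76.24341583251953)
yel 66 [446.4 107.3 324.1] ((454.77569580078125, 103.74028778076172), (34.79664611816406, 93.80635833740234), 68.04906463623047)
side cap_top [([449.0, 84.0, 162.0], 0.45)]
side dish_grip [([451.0, 69.0, 19.0], 0.93)]
side ball_center []
side foot [([456.0, 85.0, 157.0], 0.68)]
side dish [([448.0, 67.0, 21.0], 0.75)]
side marker_pen [([441.0, -232.0, 12.0], 0.63)]
side micrometer [([500.0, 550.0, 10.0], 0.57)]
side gauge_block []
red 65 [448.9  88.6 162.4] ((448.3702087402344, 87.6321029663086), (25.73486328125, 25.755701065063477), 2.640925645828247)
yel 39 [454.3 -15.3  59.6] ((444.530029296875, 15.340095520019531), (15.277331352233887, 105.10034942626953), 17.31894302368164)
```

View pics/d_scene.png

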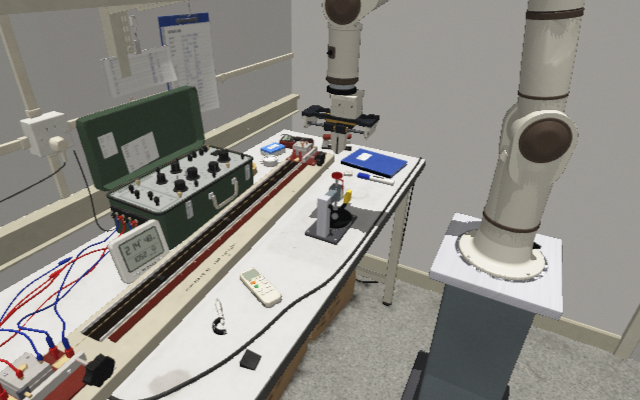

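The scene view shows the shut gripper above the red cap at (337,176), the grip at (347,197) and the pen beyond at (375,178). Everything agrees, so I press.

>>> {"op": "step_arm", "data": {"deltas": [[-1,1,-12,0,0,0],[0,0,-15,0,0,0],[0,0,-15,0,0,0],[0,0,-12,0,0,0],[0,0,-5,0,0,0],[0,0,-2,0,0,0],[0,0,-2,0,0,0],[0,0,-2,0,0,0],[0,0,0,0,0,0]]}}

```text
t: 5.05
tool_pos: [450.2, 88.5, 162.1]
tool_rot: [2.177, 2.264, 0.002]
force: [-0.5, 0.5, 0.8]
finger_gap: 0.002
grasp_force: 0.5
```

>>> {"op": "step_arm", "data": {"deltas": [[0,0,-2,0,0,0],[0,0,-2,0,0,0],[0,0,-2,0,0,0],[0,0,-2,0,0,0],[0,0,-2,0,0,0],[0,0,0,0,0,0],[0,0,0,0,0,0]]}}

```text
t: 5.75
tool_pos: [450.0, 88.4, 151.8]
tool_rot: [2.178, 2.264, 0.001]
force: [1.1, 0.7, 2.9]
finger_gap: 0.005
grasp_force: 1.0
```

>>> {"op": "step_arm", "data": {"deltas": [[0,0,-1,0,0,0],[0,0,-1,0,0,0],[0,0,0,0,0,0]]}}

```text
t: 6.05
tool_pos: [449.9, 88.4, 149.7]
tool_rot: [2.178, 2.264, 0.0]
force: [1.5, -0.1, 2.7]
finger_gap: 0.006
grasp_force: 1.1
```

>>> {"op": "step_arm", "data": {"deltas": [[0,0,-1,0,0,0],[0,0,0,0,0,0]]}}

```text
t: 6.25
tool_pos: [449.8, 88.4, 148.7]
tool_rot: [2.178, 2.264, 0.0]
force: [1.1, 0.5, 3.0]
finger_gap: 0.006
grasp_force: 1.2
```

>>> {"op": "step_arm", "data": {"deltas": [[0,0,-1,0,0,0],[0,0,0,0,0,0]]}}

```text
t: 6.45
tool_pos: [449.8, 88.4, 148.0]
tool_rot: [2.178, 2.264, 0.0]
force: [0.9, -0.6, 5.8]
finger_gap: 0.006
grasp_force: 2.9
```

The force jumped from 3.0 to 5.8 N and the tool stalled at z=148, so the foot is on the ball. I hold it there.

>>> {"op": "step_arm", "data": {"deltas": [[0,0,0,0,0,0],[0,0,0,0,0,0],[0,0,0,0,0,0],[0,0,0,0,0,0],[0,0,0,0,0,0],[0,0,0,0,0,0],[0,0,0,0,0,0],[0,0,0,0,0,0],[0,0,0,0,0,0],[0,0,0,0,0,0]]}}

```text
t: 7.45
tool_pos: [449.8, 88.4, 148.0]
tool_rot: [2.178, 2.264, 0.0]
force: [0.7, 0.5, 5.2]
finger_gap: 0.008
grasp_force: 2.8
```

>>> {"op": "step_arm", "data": {"deltas": [[0,0,0,0,0,0],[0,0,0,0,0,0],[0,0,2,0,0,0],[0,0,2,0,0,0],[0,0,3,0,0,0],[0,0,4,0,0,0],[0,0,5,0,0,0],[0,0,10,0,0,0],[0,0,15,0,0,0],[0,0,15,0,0,0]]}}

```text
t: 8.45
tool_pos: [449.0, 88.1, 204.4]
tool_rot: [-2.177, -2.264, 0.002]
force: [-0.0, -0.2, -0.2]
finger_gap: 0.005
grasp_force: 0.0
```

>>> {"op": "step_arm", "data": {"deltas": [[0,-10,10,0,0,0],[0,-20,0,0,0,0],[1,-20,0,0,0,0],[2,-20,0,0,0,0],[1,-20,0,0,0,0],[1,-13,0,0,0,0],[0,0,0,0,0,0],[0,0,0,0,0,0],[0,0,0,0,0,0]], "hand": 60}}

```text
t: 9.35
tool_pos: [454.5, -13.9, 213.7]
tool_rot: [-2.176, -2.265, -0.0]
force: [-0.2, 0.5, 0.1]
finger_gap: 0.6
grasp_force: 0.0
```

Run:
```python
from h import *
d=manip.get_image("side"); h=cv2.cvtColor(d["img"],cv2.COLOR_BGR2HSV).astype(int); sat=(h[...,1]>130)&(h[...,2]>60)
for n,m in (("red",sat&((h[...,0]<8)|(h[...,0]>172))),("yel",sat&(h[...,0]>18)&(h[...,0]<35))):
    P=world(d,m); P=P[(abs(P[:,0]-450)<45)&(P[:,1]>-60)&(P[:,1]<120)&(P[:,2]<180)]
    print(n,len(P),np.round(np.median(P,0),1) if len(P) else "")
w=manip.get_image("wrist"); print(w["fx"],w["cx"],w["cy"],manip.sense()["tool_pos"],manip.sense()["tool_rot"])
cv2.imwrite("pics/w.png",w["img"])
# predicted pixels of grip top centre / cap
for p in ([455,-15,52],[450,89,162],[454,7,52],[456,-37,52]):
    c=(w["camera_from_world"]@[*p,1])[:3]; th=np.arctan2(np.hypot(c[0],c[1]),c[2]); k=w["fx"]*th/np.hypot(c[0],c[1])
    print(p,np.round([w["cx"]+k*c[0],w["cy"]+k*c[1]]))
```

```text
red 84 [449.1  89.5 161.9]
yel 73 [453.1 -19.8  48.5]
309.70691628693146 318.5088154341977 196.16385132077096 [454.60843346 -13.79373279 213.72996242] [-2.17588034e+00 -2.26566304e+00 -1.35486361e-04]
[455, -15, 52] [319. 182.]
[450, 89, 162] [317.  72.]
[454, 7, 52] [318. 162.]
[456, -37, 52] [319. 202.]
```

View pics/w.png

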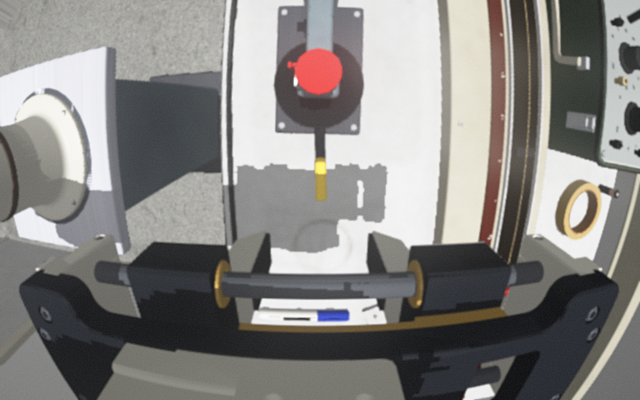

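The wrist view shows the grip at (321,159–199), in line with the prediction (319,162–202) and centred between the fingers. The cap is back at z=162. The camera bracket might come near the gauge on the way down, so I check that first.

Run:
```python
from h import *
w=manip.get_image("wrist"); print(np.linalg.inv(w["camera_from_world"]).round(2), manip.sense()["q"])
```

```text
[[ 1.0000e+00  4.0000e-02  1.0000e-02  4.5179e+02]
 [ 4.0000e-02 -9.6000e-01 -2.9000e-01  6.7500e+01]
 [-0.0000e+00  2.9000e-01 -9.6000e-01  3.7223e+02]
 [ 0.0000e+00  0.0000e+00  0.0000e+00  1.0000e+00]] [-0.1495489   0.13433836  0.13150105  2.04965763 -0.021719    0.95899564
  0.03372037]
```

Run:
```python
from h import *
d=manip.get_image("scene"); t=manip.sense()["tool_pos"]
P=world(d,np.ones((400,640),bool))-t
Q=P[(abs(P[:,0])<110)&(P[:,1]>25)&(P[:,1]<130)&(P[:,2]>0)&(P[:,2]<350)]
for a in range(25,130,10):
    q=Q[(Q[:,1]>=a)&(Q[:,1]<a+10)]
    if len(q): print(a,len(q),np.round(np.percentile(q,[1,50],axis=0)).tolist(), q[:,2].min().round())
p=np.array([[*t,1]])@d["camera_from_world"].T; u=int(d["fx"]*p[0,0]/p[0,2]+d["cx"]); v=int(d["fy"]*p[0,1]/p[0,2]+d["cy"]); print(u,v)
cv2.imwrite("pics/s.png",cv2.resize(d["img"][max(v-110,0):v+50,u-90:u+90],None,fx=4,fy=3.7))
```

```text
25 1280 [[-92.0, 25.0, 74.0], [-13.0, 31.0, 203.0]] 70.0
35 745 [[-49.0, 35.0, 75.0], [1.0, 38.0, 263.0]] 71.0
45 139 [[-42.0, 45.0, 325.0], [-3.0, 48.0, 343.0]] 324.0
55 2 [[-5.0, 57.0, 347.0], [-2.0, 57.0, 348.0]] 347.0
351 145
```

View pics/s.png

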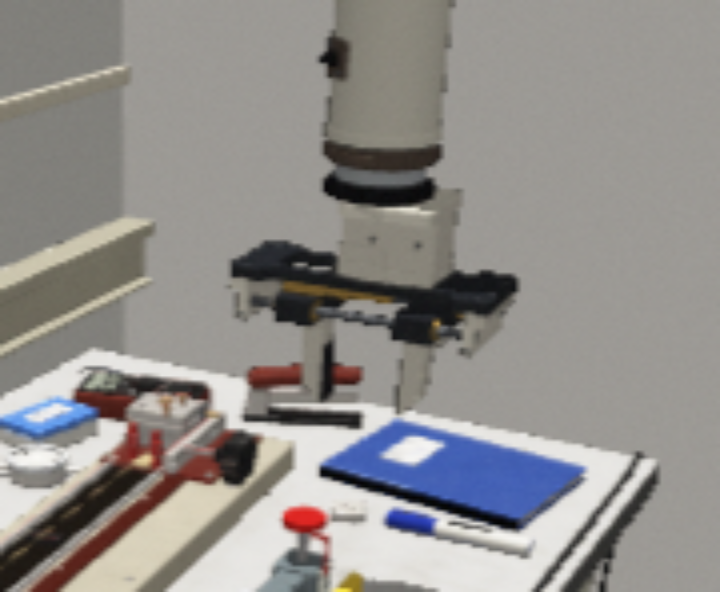

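The crop shows the open gripper with no solid camera body. The gripper reaches at most 45 mm in +y, which is clear of the cap at y≥73. I descend on the grip.

>>> {"op": "step_arm", "data": {"deltas": [[1,-1,-15,0,0,0],[0,-1,-30,0,0,0],[0,0,-30,0,0,0],[0,0,-30,0,0,0],[0,0,-30,0,0,0],[0,0,-25,0,0,0],[0,0,-17,0,0,0],[0,0,-12,0,0,0],[0,0,-8,0,0,0],[0,0,0,0,0,0]]}}

```text
t: 10.55
tool_pos: [455.3, -16.5, 16.1]
tool_rot: [-2.177, -2.264, 0.001]
force: [-0.4, 0.4, 0.4]
finger_gap: 0.601
grasp_force: 0.0
```

>>> {"op": "step_arm", "data": {"deltas": [[0,0,0,0,0,0],[0,0,0,0,0,0],[0,0,0,0,0,0]], "hand": 30, "newtons": 15}}

```text
t: 10.85
tool_pos: [456.4, -16.6, 17.5]
tool_rot: [2.177, 2.264, 0.002]
force: [0.2, -0.4, 0.7]
finger_gap: 0.39
grasp_force: 0.0
```

Run:
```python
from h import *
w=manip.get_image("wrist"); print(manip.sense()["tool_pos"],manip.sense()["force"])
cv2.imwrite("pics/w2.png",w["img"])
```

```text
[456.31487679 -16.6212238   17.38620925] [ 0.39761263 -0.08952933  0.00588637]
```

View pics/w2.png

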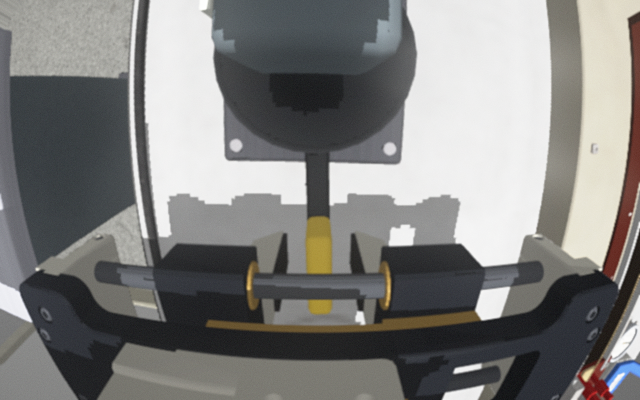

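The grip at (319,265) sits centred and parallel between the fingers at (285,265) and (353,265). I close gently and then firm up.

>>> {"op": "step_arm", "data": {"deltas": [[0,0,0,0,0,0],[0,0,0,0,0,0],[0,0,0,0,0,0],[0,0,0,0,0,0],[0,0,0,0,0,0],[0,0,0,0,0,0]], "hand": 17, "newtons": 10}}

```text
t: 11.5
tool_pos: [455.7, -16.7, 16.7]
tool_rot: [-2.178, -2.264, 0.0]
force: [0.1, -0.0, 0.5]
finger_gap: 0.173
grasp_force: 0.0
```

>>> {"op": "step_arm", "data": {"deltas": [[0,0,0,0,0,0],[0,0,0,0,0,0],[0,0,0,0,0,0],[0,0,0,0,0,0],[0,0,0,0,0,0],[0,0,0,0,0,0]], "hand": 0}}

```text
t: 12.1
tool_pos: [455.7, -16.6, 16.7]
tool_rot: [-2.178, -2.264, -0.0]
force: [0.3, 0.3, -0.9]
finger_gap: 0.126
grasp_force: 10.0
```

>>> {"op": "step_arm", "data": {"deltas": [[0,0,0,0,0,0],[0,0,0,0,0,0],[0,0,0,0,0,0],[0,0,0,0,0,0]], "newtons": 45}}

```text
t: 12.5
tool_pos: [455.7, -16.6, 16.7]
tool_rot: [-2.178, -2.264, -0.0]
force: [0.2, 0.1, -0.0]
finger_gap: 0.129
grasp_force: 45.0
```

>>> {"op": "step_arm", "data": {"deltas": [[0,0,0.5,0,0,0],[0,0,1,0,0,0],[0,0,1,0,0,0],[0,0,1,0,0,0],[0,0,0.5,0,0,0],[0,0,0,0,0,0],[0,0,0,0,0,0]]}}

```text
t: 13.2
tool_pos: [455.7, -16.6, 20.7]
tool_rot: [2.178, 2.264, 0.0]
force: [-0.2, -0.0, -0.8]
finger_gap: 0.129
grasp_force: 45.0
```

>>> {"op": "step_arm", "data": {"deltas": [[0,-1,0,0,0,0],[0,-2,0,0,0,0],[0,-3,0,0,0,0],[0,-4,0,0,0,0],[0,-5,0,0,0,0],[0,-6,0,0,0,0],[0,-7,0,0,0,0],[0,-8,0,0,0,0],[0,-8,0,0,0,0],[0,-8,0,0,0,0]]}}

```text
t: 14.2
tool_pos: [455.7, -69.5, 20.7]
tool_rot: [2.178, 2.264, -0.0]
force: [0.3, -0.0, -0.9]
finger_gap: 0.128
grasp_force: 45.0
```

>>> {"op": "step_arm", "data": {"deltas": [[0,-8,0,0,0,0],[0,-8,0,0,0,0],[0,-8,0,0,0,0],[0,-7,0,0,0,0],[0,-6,0,0,0,0],[0,-5,0,0,0,0],[0,-4,0,0,0,0],[0,-3,0,0,0,0],[0,-2,0,0,0,0],[0,-1,0,0,0,0]]}}

```text
t: 15.2
tool_pos: [455.7, -120.7, 20.7]
tool_rot: [-2.178, -2.264, -0.0]
force: [1.0, 0.1, -1.0]
finger_gap: 0.127
grasp_force: 45.0
```

Run:
```python
from h import *
for c in ("scene","side","wrist"):
    d=manip.get_image(c); cv2.imwrite(f"pics/e_{c}.png",d["img"])
    for l in ("ball_center","dish","dish_grip"): print(c,l,[(np.round(x["point"]).tolist(),round(x["score"],2)) for x in manip.find_in(l,c)[:1]])
```

```text
scene ball_center []
scene dish [([448.0, -22.0, 28.0], 0.69)]
scene dish_grip [([445.0, -27.0, 28.0], 0.65)]
side ball_center []
side dish [([450.0, -17.0, 22.0], 0.73)]
side dish_grip [([455.0, -18.0, 26.0], 0.74)]
wrist ball_center [([451.0, -16.0, 34.0], 0.98)]
wrist dish [([452.0, -24.0, 26.0], 0.98)]
wrist dish_grip [([452.0, -29.0, 24.0], 0.79)]
```

View pics/e_wrist.png

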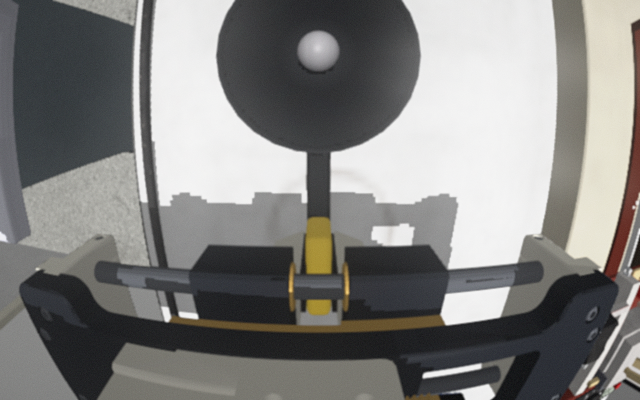

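The wrist view shows the ball at (318,50), loose in the middle of the dish and drawn clear of the gauge. I lift.

>>> {"op": "step_arm", "data": {"deltas": [[0,0,1,0,0,0],[0,0,2,0,0,0],[0,0,3,0,0,0],[0,0,4,0,0,0],[0,0,5,0,0,0],[0,0,6,0,0,0],[0,0,7,0,0,0],[0,0,8,0,0,0],[0,0,8,0,0,0],[0,0,8,0,0,0]]}}

```text
t: 16.8
tool_pos: [455.8, -120.7, 73.6]
tool_rot: [2.177, 2.264, 0.0]
force: [0.2, 0.2, -1.1]
finger_gap: 0.13
grasp_force: 45.0
```

>>> {"op": "step_arm", "data": {"deltas": [[0,0,8,0,0,0],[0,0,8,0,0,0],[0,0,8,0,0,0],[0,0,8,0,0,0],[0,0,7,0,0,0],[0,0,6,0,0,0],[0,0,5,0,0,0],[0,0,4,0,0,0],[0,0,3,0,0,0],[0,0,1,0,0,0]]}}

```text
t: 17.8
tool_pos: [455.8, -120.7, 131.0]
tool_rot: [2.177, 2.264, 0.0]
force: [-1.6, 0.1, -2.1]
finger_gap: 0.127
grasp_force: 45.0
```

>>> {"op": "step_arm", "data": {"deltas": [[0,0,0,0,0,-0.005],[0,0,0,0,0,-0.01],[0,0,0,0,0,-0.015],[0,0,0,0,0,-0.02],[0,0,0,0,0,-0.025],[0,0,0,0,0,-0.03],[0,0,0,0,0,-0.035],[0,0,0,0,0,-0.04],[0,0,0,0,0,-0.04],[0,0,0,0,0,-0.04]]}}

```text
t: 18.8
tool_pos: [455.7, -120.6, 130.7]
tool_rot: [-2.456, -1.959, -0.0]
force: [-0.1, 0.5, -1.5]
finger_gap: 0.131
grasp_force: 45.0
```

>>> {"op": "step_arm", "data": {"deltas": [[0,0,0,0,0,-0.04],[0,0,0,0,0,-0.04],[0,0,0,0,0,-0.04],[0,0,0,0,0,-0.04],[0,0,0,0,0,-0.04],[0,0,0,0,0,-0.04],[0,0,0,0,0,-0.04],[0,0,0,0,0,-0.04],[0,0,0,0,0,-0.04],[0,0,0,0,0,-0.04]]}}

```text
t: 19.8
tool_pos: [455.7, -120.6, 130.7]
tool_rot: [-2.796, -1.432, 0.0]
force: [-0.2, 0.6, -1.8]
finger_gap: 0.123
grasp_force: 45.0
```

>>> {"op": "step_arm", "data": {"deltas": [[0,0,0,0,0,-0.04],[0,0,0,0,0,-0.04],[0,0,0,0,0,-0.04],[0,0,0,0,0,-0.04],[0,0,0,0,0,-0.04],[0,0,0,0,0,-0.04],[0,0,0,0,0,-0.04],[0,0,0,0,0,-0.04],[0,0,0,0,0,-0.04],[0,0,0,0,0,-0.04]]}}

```text
t: 20.8
tool_pos: [455.6, -120.5, 130.7]
tool_rot: [-3.025, -0.848, 0.0]
force: [0.5, 0.6, -0.6]
finger_gap: 0.128
grasp_force: 45.0
```

>>> {"op": "step_arm", "data": {"deltas": [[0,0,0,0,0,-0.04],[0,0,0,0,0,-0.04],[0,0,0,0,0,-0.04],[0,0,0,0,0,-0.04],[0,0,0,0,0,-0.04],[0,0,0,0,0,-0.04],[0,0,0,0,0,-0.04],[0,0,0,0,0,-0.04],[0,0,0,0,0,-0.04]]}}

```text
t: 21.7
tool_pos: [455.6, -120.5, 130.7]
tool_rot: [-3.128, -0.293, 0.0]
force: [-0.5, -0.2, -1.3]
finger_gap: 0.128
grasp_force: 45.0
```

>>> {"op": "step_arm", "data": {"deltas": [[0,0,0,0,0,-0.035],[0,0,0,0,0,-0.03],[0,0,0,0,0,-0.025],[0,0,0,0,0,-0.02],[0,0,0,0,0,-0.015],[0,0,0,0,0,-0.012],[0,0,0,0,0,-0.008],[0,0,0,0,0,-0.006],[0,0,0,0,0,0],[0,0,0,0,0,0]]}}

```text
t: 22.7
tool_pos: [455.7, -120.6, 130.7]
tool_rot: [-3.141, -0.061, -0.0]
force: [0.6, 0.7, -0.9]
finger_gap: 0.129
grasp_force: 45.0
```

>>> {"op": "step_arm", "data": {"deltas": [[0,0,0,0,0,0],[0,0,0,0,0,0],[0,0,0,0,0,0],[0,0,0,0,0,0],[0,0,0,0,0,0],[0,0,0,0,0,0],[0,0,0,0,0,0],[0,0,0,0,0,0],[0,0,0,0,0,0],[0,0,0,0,0,0]]}}

```text
t: 23.7
tool_pos: [455.7, -120.6, 130.7]
tool_rot: [3.141, 0.061, 0.0]
force: [0.2, 0.9, -0.9]
finger_gap: 0.13
grasp_force: 45.0
```

Run:
```python
from h import *
from scipy.spatial.transform import Rotation as R
s=manip.sense(); a=R.from_rotvec([2.178,2.264,0]); b=R.from_rotvec(s["tool_rot"])
print("turned deg",np.degrees((b*a.inv()).as_rotvec()).round(2), s["tool_pos"], np.abs(s["dq"]).max())
for c in ("scene","side","wrist"):
    d=manip.get_image(c); cv2.imwrite(f"pics/f_{c}.png",d["img"])
    for l in ("ball_center","dish"):
        print(c,l,[(np.round(x["point"]).tolist(),round(x["score"],2)) for x in manip.find_in(l,c)[:1]])
    if c=="side":
        m=manip.silhouettes("dish",c)
        if m:
            P=world(d,m[0]["pixels"]); P=P[(P[:,0]>500)&(P[:,2]>100)]
            A=np.c_[P[:,:2],np.ones(len(P))]; print("plane slopes",np.linalg.lstsq(A,P[:,2],rcond=None)[0].round(3),len(P))
```

```text
turned deg [  0.    -0.   -89.99] [ 455.69856619 -120.62206785  130.73199111] 0.001991534135144118
scene ball_center []
scene dish [([544.0, -114.0, 138.0], 0.94)]
side ball_center []
side dish [([564.0, -145.0, 136.0], 0.81)]
plane slopes [ 3.9000e-02 -2.0000e-01  8.4761e+01] 279
wrist ball_center [([560.0, -116.0, 145.0], 0.75)]
wrist dish [([547.0, -116.0, 137.0], 0.68)]
```

View pics/f_wrist.png

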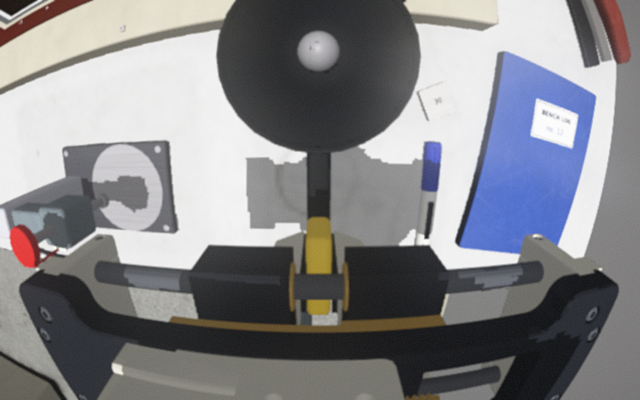

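The wrist view shows the dish and ball at the same pixels as before the lift (ball at 318,50). So the dish has not slipped or tilted. It has turned 90°, is about 124 mm up, and is still.

```bash
python3 -c "
from bench import manip
print(manip.close_job())"
```

```text
the job is handed in; nothing more can be done
None
```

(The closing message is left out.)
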